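Tamp the desiccant blocks level in their tray

TASK

Two of the loose desiccant blocks in the open tray lean up against its walls. Take the tamper by its handle and press its flat plate down inside the tray until every block lies flat and the bed is level, without touching the blocks with the gripper. Then lift the tamper out and leave it standing upright on the bench, clear of the tray.

Things in the scene. Friction and masses are not known exactly. Their poses are not given: they have to be found in the camera images.
- tray: open square aluminium tray fixed to the bench, 160 x 160 mm outside, 150 x 150 inside, floor 4 mm thick, rim 48 mm above the bench. Origin: centre of its underside; z up, x and y along its walls. Holds six loose tan blocks: four lie flat with their tops 28 mm above the bench, two lean (block_1, block_2). There is room for all to lie flat; 10 N or a little more presses the leaning ones down.
- block_1: tan block, 30 x 64 x 24 mm (its own x, y, z), 70 g, origin at its middle. At the start it leans at about 29 degrees, its +y end up against the tray's +y wall, near the tray's -x side; its top is 56 mm above the bench. Lying flat, its middle is 16 mm above the bench and its y axis is level.
- block_2: a block just like block_1; at the start its -y end is up against the tray's -y wall, near the tray's +x side. The tamper's plate fits into the tray over all the blocks with 15 mm to spare on each side.
- tamper: tamper, 0.45 kg, standing upright: smooth polished steel plate 120 x 120 x 10 mm, dark boss 50 x 50 mm on it up to 18 mm, and in its centre a square upright wooden handle 26 x 26 mm from 18 to 130 mm above the plate's underside, red band near the top. Origin: centre of the plate's underside; z up, x and y along the sides of plate and handle. A 0.3 m tall pot stands right of both (y below 0.1).
Things that resemble listed ones, but are neither listed nor needed, are in the scene too. What is shaped like the block_2 but red is not meant.

How it is judged:
By the outcome, as a careful person would: the job done as asked, in the order asked, and still so for the second after the job is handed in, with the robot touching nothing.
It also fails if it takes over 51 s, if anything falls off the work surface, if the arm or the gripper's body presses on something with over 40 N, if the wrist force passes 120 N, or if a joint passes its speed limit or range.

ROBOT

A 6-joint arm with a two-finger parallel gripper is mounted at the origin on a cart in front of the work surface, level with it; the furniture and walls round the work are solid. World frame = base frame: x ahead of the robot, y to its left, z up, the work surface at z = 0. Lengths are in m, angles in rad, forces in N, time in s.
With the tool pointing down it reaches from about 0.35 to 0.8 m from the base axis. Payload 7.3 kg.
Tool frame: the origin (TCP) lies at the very end of the fingers, on their centre line; the grasp point (between the pads) lies 19 mm behind it; x points along the fingers, y is the direction in which the jaws open and shut, and the axes are right-handed (so a half turn about x gives the same grasp; the last joint's range is limited). The gripper opens to 85 mm and grips with 20 to 120 N. Pads are 22 mm wide; open, the fingers measure 114 mm over their backs; the gripper's body (76 mm by 85 mm) begins 54 mm behind the grasp point. The pads swing forward as they close: fully open they stand 13 mm farther back than shut.
Start: joints at [1.067, 0.342, 1.524, -0, 1.275, -0.146], TCP at [0.184, 0.492, 0.231] pointing down, gripper open.
Joint ranges: [-2.53, 2.53], [-0.77, 2.02], [0.04, 2.7], [-1, 4.14], [0.28, 2.66], [-3.11, 3.11]. Speed limits (rad/s): [2.57, 2.57, 3.14, 3.14, 3.14, 3.14].

INTERFACE

Orientations are given as a unit quaternion [w, x, y, z].
In Python, from cell import * gives the robot as it stands.
- The arm moves only by the shell command python3 -m crank 'ROWS'. ROWS is JSON, a list of rows, each a list of 3 entries, a list of its own where there are three numbers: the finger opening in m, from 0 to 0.0854, then the shift along the tool's x, y, z in m, then the turn, a rotation vector about the tool's x, y, z in rad. A call has exactly 5 rows; each row is the pose to reach, as a shift and turn from the pose commanded when the call began, along the tool's axes at that moment; what a row does not reach only later rows make up. A row lasts 1/8 s, in which the tool goes at most 62.5 mm and 10.7 degrees, less where a joint would pass 70% of its speed; a pose out of reach is approached as far as the arm can. A call with a gripper value outside its range is refused whole. The fingers move at their own pace and stop on an object; the grip force is fixed at half the most. Time passes only in rows, so rows that repeat a pose let the fingers close, or fill a call up. It gives the time, the measured TCP pose, the force and the opening at its end, in the units of the state.
- get_state(): the state, without advancing time (a new reading comes with each control period).
- capture(name): name is "scene" or "side" or "wrist"; returns a dict with "pixels" (420x560x3 uint8, red, green, blue), "intrinsics" (3x3 intrinsics, pixels), "R" (3x3) and "t" (3): a world point X has camera coordinates R X + t; the wrist camera has in their place "T_tool_cam" (4x4, takes a point from camera to tool coordinates, whose origin is the TCP and whose axes are the tool frame's). Camera axes: x right, y down, z forward; pixel columns grow to the right and rows downward; lengths in m; the calibration is good to about 2 mm. A picture is of the moment at which its call begins: read the wrist's pose just before it. There is no depth.
- finish_job(): hands the job in, once; it reports no verdict.
Trained networks look in a picture, given as the dict that the camera call returned (one of the last four; its "shot" number tells which), for a name from the list of things; names that differ only in an ending like _2 or _b are one class to them, and where a whole thing is asked for, a point or a joint stands for the part that bears it (a point fixed in the world has none). Each returns a list of dicts, best first, with "p" (0 to 1); they miss things now and then, are a little off and sometimes report something else, mostly with a low value. They report only what shows in the picture. A call takes as long as a camera call. They do not tell look-alikes from the thing itself.
- boxes_of(label, picture): "centre" ([row, column] in pixels, amid what is visible of it).
The state is a dict: "time_s": time; "joint_positions": joint angles; "qvel": joint speeds; "joint_torque": joint torques, N m; "tcp_pos": TCP position; "eef_rot": TCP orientation; "ft_force": force on the tool from outside, world axes, zero at the start; "moment": the same for the moment, N m; "opening": finger opening in m.
Only numpy, scipy, OpenCV 4.12 (cv2) and the standard library are available. Lean on these libraries where they do the work, as an engineer would, in place of code of your own. Each camera call takes 0.05 s, during which the arm holds its last target.

## Working session

There is one attempt and no reset: what is moved stays moved. The work goes in short steps, Python scripts to look and compute and a shell command to move; the robot and the scene stay as the last step left them, time stands still between calls to the robot, and variables do not carry over. Pictures are saved under pics/ and viewed, and the job is handed in when it is done.

```bash
mkdir -p pics; ls
cat > h.py <<'E'
from cell import *
import numpy as np, cv2
def save(im,name,crop=None,s=1):
    a=im["pixels"][:,:,::-1]
    if crop: r0,r1,c0,c1=crop; a=a[r0:r1,c0:c1]
    a=cv2.resize(a,None,fx=s,fy=s,interpolation=cv2.INTER_CUBIC); cv2.imwrite("pics/"+name+".png",a)
E
python3 - <<'E'
from h import *
s=get_state(); print(s)
for n in ("scene","side","wrist"):
    im=capture(n); save(im,n+"0"); print(n,im["intrinsics"].tolist(),{k:np.round(im[k],4).tolist() for k in im if k in("R","t","T_tool_cam")})
    for l in("tray","tamper","block_1"):
        print(l,[(np.round(b["centre"]).tolist(),round(b["p"],2)) for b in boxes_of(l,im)][:8])
E
```

```text
pics
{'time_s': 0.0, 'joint_positions': array([ 1.06696419e+00,  3.42701239e-01,  1.52504494e+00, -6.02388308e-07,
        1.27543939e+00, -1.46005327e-01]), 'qvel': array([-0.00166532,  0.00082097,  0.00041076,  0.00051745, -0.00102211,
       -0.00131686]), 'joint_torque': array([-1.40003987e-03, -4.33666241e+01, -2.46010208e+01, -3.08464569e-04,
        7.59998424e-03,  9.45421448e-06]), 'tcp_pos': array([0.18364964, 0.49137596, 0.23062739]), 'eef_rot': array([ 0.69563989,  0.12530314,  0.69599907, -0.12637071]), 'ft_force': array([-0.42775363,  0.204369  ,  0.24302713]), 'moment': array([ 0.05716496, -0.00760641, -0.03163537]), 'opening': 0.08568333788766527}
scene [[453.05585729411905, 0.0, 284.0737465575874], [0.0, 453.05585729411905, 213.29027493021422], [0.0, 0.0, 1.0]] {'R': [[0.8399, -0.5427, -0.0076], [-0.4135, -0.6309, -0.6565], [0.3515, 0.5545, -0.7543]], 't': [-0.3509, 0.4839, 0.528]}
tray [([230.0, 197.0], 0.7), ([230.0, 169.0], 0.58), ([297.0, 254.0], 0.32)]
tamper [([295.0, 254.0], 0.79)]
block_1 [([214.0, 398.0], 0.82), ([230.0, 199.0], 0.81), ([208.0, 150.0], 0.59)]
side [[455.17907214904835, 0.0, 274.6501310524474], [0.0, 455.17907214904835, 205.39803667926753], [0.0, 0.0, 1.0]] {'R': [[0.5198, -0.8543, 0.0005], [-0.7253, -0.4416, -0.5281], [0.4514, 0.2741, -0.8492]], 't': [-0.047, 0.5986, 0.5455]}
tray [([255.0, 168.0], 0.58)]
tamper [([290.0, 298.0], 0.97)]
block_1 [([248.0, 202.0], 0.78), ([160.0, 370.0], 0.66)]
wrist [[343.253918506925, 0.0, 275.904036639664], [0.0, 343.253918506925, 212.92094414477904], [0.0, 0.0, 1.0]] {'T_tool_cam': [[-0.0005, -0.2938, 0.9559, -0.1425], [1.0, -0.0001, 0.0005, 0.0007], [-0.0001, 0.9559, 0.2938, -0.0744], [0.0, 0.0, 0.0, 1.0]]}
tray [([335.0, 302.0], 0.81)]
tamper []
block_1 [([357.0, 337.0], 0.92), ([335.0, 301.0], 0.47)]
```

View pics/scene0.png

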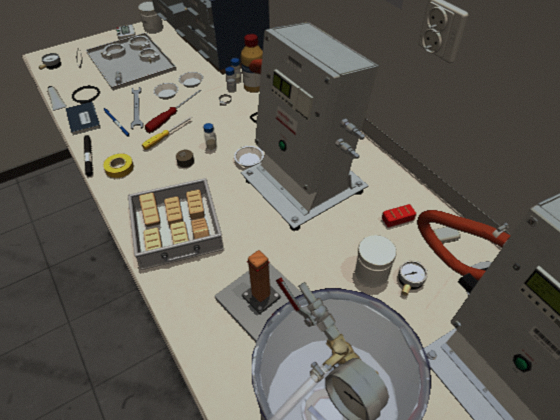

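View pics/side0.png

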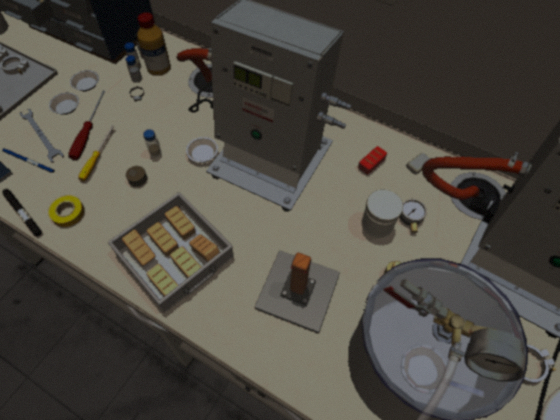

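View pics/wrist0.png

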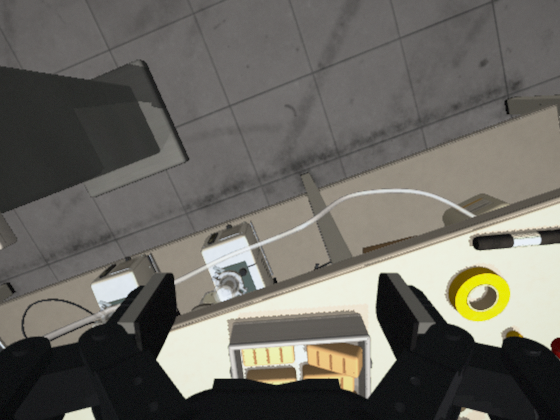

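Scene: the tray is at about (row 225, col 175) and the tamper at (285, 258), with a big pot at right (350, 340). In the side view the tray is at (252, 170) and the tamper at (285, 298). Possible mix-ups are the red block at scene (214, 398) and the sheet-metal tray at scene (60, 130). I'll zoom in on both candidates next.

Run:
```python
from h import *
for n,c1,c2 in(("scene",(170,275,120,230),(240,345,205,320)),("side",(190,310,100,240),(240,335,245,350))):
    im=capture(n); save(im,n+"_tray",c1,5); save(im,n+"_tamp",c2,6)
```

```text
(no output)
```

View pics/scene_tray.png

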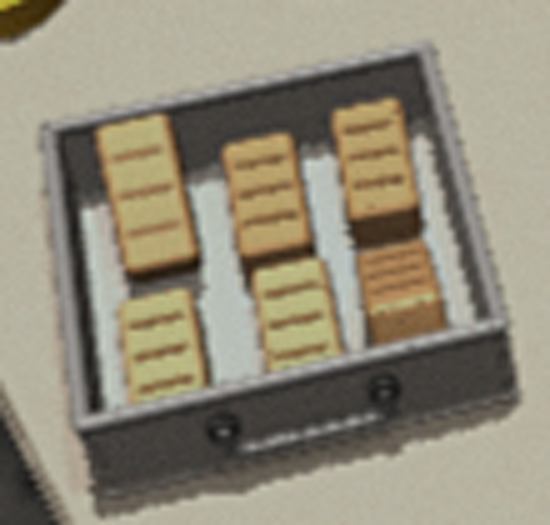

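View pics/scene_tamp.png

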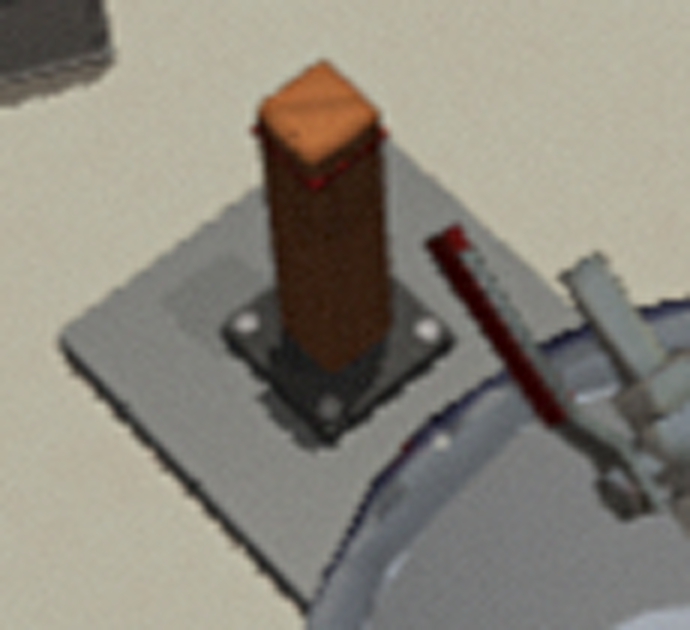

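View pics/side_tray.png

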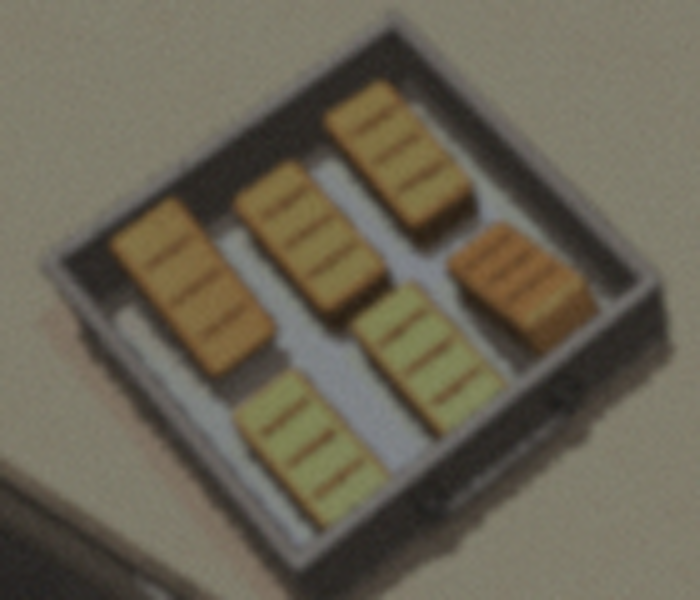

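View pics/side_tamp.png

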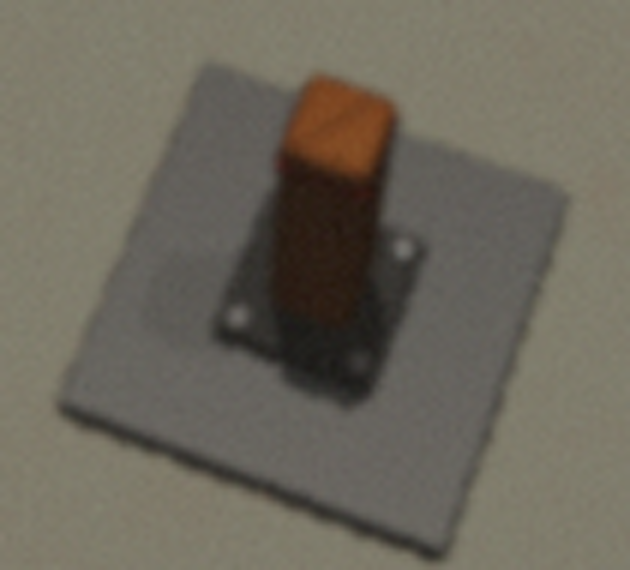

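```bash
cat >> h.py <<'E'
from scipy.optimize import least_squares
def proj(c,X):
    p=np.asarray(X)@np.array(c["R"]).T+np.array(c["t"]); K=np.array(c["intrinsics"]); q=p@K.T; return q[:,:2]/q[:,2:]
def fit(obs,x0):
    # obs: list (cam, local pts Nx3, px Nx2(col,row))
    def W(v,L): c,s=np.cos(v[2]),np.sin(v[2]); L=np.array(L,float); return np.c_[v[0]+c*L[:,0]-s*L[:,1],v[1]+s*L[:,0]+c*L[:,1],L[:,2]]
    f=lambda v:np.concatenate([(proj(c,W(v,L))-np.array(p)).ravel() for c,L,p in obs])
    r=least_squares(f,x0,loss="soft_l1"); return r.x,np.round(r.fun.reshape(-1,2),1).tolist()
E
python3 - <<'E'
from h import *
sc=capture("scene"); sd=capture("side")
def u(l,r0,c0,s): a=np.array(l,float); return np.c_[c0+(a[:,0]+.5)/s-.5,r0+(a[:,1]+.5)/s-.5]
h=.08;z=.048
TS=[(42,125),(430,45),(505,325),(80,425)]; TD=[(45,265),(395,12),(662,280),(300,568)]
L=[(-h,h,z),(h,h,z),(h,-h,z),(-h,-h,z)]
for yaw in (-1.57,-1,-.5,0,.5):
  v,r=fit([(sc,L,u(TS,170,120,5)),(sd,L,u(TD,190,100,5))],[.25,.45,yaw]); print("tray",v,np.degrees(v[2]),np.abs(r).max())
print(r)
p=.06;q=.013
PD=u([(208,65),(570,195),(440,540),(65,392)],240,245,6); HD=u([(318,75),(398,100),(375,172),(285,150)],240,245,6)
PS=u([(62,335)],240,205,6); HS=u([(260,110),(322,60),(382,118),(315,165)],240,205,6)
LP=[(-p,p,.01),(p,p,.01),(p,-p,.01),(-p,-p,.01)]
LH=[(-q,q,.13),(q,q,.13),(q,-q,.13),(-q,-q,.13)]
for yaw in (-1.57,-1,-.5,0,.5):
  v,r=fit([(sd,LP,PD),(sd,LH,HD),(sc,[LP[0]],PS),(sc,LH,HS)],[.35,.3,yaw]); print("tamp",v,np.degrees(v[2]),np.abs(r).max())
print(r)
E
```

```text
tray [ 0.43557319  0.42947872 -0.2739898 ] -15.698459309561542 1.9
tray [ 0.43557319  0.42947872 -0.2739898 ] -15.698459124326869 1.9
tray [ 0.43557319  0.42947872 -0.27398984] -15.698461568684921 1.9
tray [ 0.43557319  0.42947872 -0.2739898 ] -15.698459206861735 1.9
tray [ 0.43557319  0.42947872 -0.27398977] -15.698457714664915 1.9
[[-1.1, -0.1], [-0.7, -0.9], [0.2, 0.4], [-1.9, 1.4], [-0.5, -1.6], [1.0, -1.3], [1.2, -0.6], [0.3, 0.3]]
tamp [ 0.49313452  0.1955627  -1.38401863] -79.29842638503298 47.6
tamp [ 0.49313449  0.19556274 -1.38402529] -79.29880793136995 47.6
tamp [ 0.49313451  0.19556271 -1.3840208 ] -79.2985508313739 47.6
tamp [ 0.4931345   0.19556272 -1.38402307] -79.2986804854482 47.6
tamp [ 0.49313451  0.19556271 -1.38402051] -79.29853380347284 47.6
[[-0.7, -0.4], [0.5, -1.3], [2.3, 2.5], [-0.8, 3.0], [-1.0, -1.4], [1.3, -0.3], [-0.1, 2.0], [-0.9, 0.2], [47.6, -36.7], [9.0, -8.7], [9.6, 9.3], [-12.9, 9.2], [-12.6, -8.6]]
```

Run:
```python
from h import *
sc=capture("scene"); sd=capture("side")
def u(l,r0,c0,s): a=np.array(l,float); return np.c_[c0+(a[:,0]+.5)/s-.5,r0+(a[:,1]+.5)/s-.5]
p=.06;q=.013
PD=u([(208,65),(570,195),(440,543),(65,398)],240,245,6); HD=u([(318,75),(398,100),(375,172),(285,150)],240,245,6)
PS=u([(62,335)],240,205,6); HS=u([(322,60),(382,118),(315,165),(260,110)],240,205,6)
LP=[(-p,p,.01),(p,p,.01),(p,-p,.01),(-p,-p,.01)]
LH=[(-q,q,.13),(q,q,.13),(q,-q,.13),(-q,-q,.13)]
v,r=fit([(sd,LP,PD),(sd,LH,HD),(sc,[LP[3]],PS),(sc,LH,HS)],[.35,.3,-1.4]); print("tamp",v,np.degrees(v[2]))
print(r)
s=get_state()
from scipy.spatial.transform import Rotation as R
print(s["time_s"],np.round(R.from_quat(s["eef_rot"],scalar_first=True).as_matrix(),3))
```

```text
tamp [ 0.49460827  0.19541199 -1.40946533] -80.75641489405493
[[0.8, -1.4], [1.5, -0.9], [1.7, 1.8], [-0.7, 0.3], [-0.1, -2.2], [2.0, -0.7], [0.2, 1.4], [-0.5, -0.7], [-1.9, 0.3], [-0.2, -0.7], [0.4, -0.5], [-1.1, 0.9], [-2.6, -0.1]]
0.9 [[ 0.     0.35   0.937]
 [ 0.     0.937 -0.35 ]
 [-1.     0.     0.   ]]
```

```bash
cat >> h.py <<'E'
from scipy.spatial.transform import Rotation as Ro
def go(xyz,az=None):
    """shift & rotvec in tool axes to reach xyz, jaws' axis azimuth az deg, pointing down"""
    s=get_state(); R0=Ro.from_quat(s["eef_rot"],scalar_first=True).as_matrix()
    d=R0.T@(np.array(xyz)-s["tcp_pos"])
    if az is None: az=np.degrees(np.arctan2(R0[1,1],R0[0,1]))
    a=np.radians(az); x=np.array([0,0,-1.]); y=np.array([np.cos(a),np.sin(a),0]); G=np.c_[x,y,np.cross(x,y)]
    r=Ro.from_matrix(R0.T@G).as_rotvec()
    print("t",round(s["time_s"],2),"tcp",np.round(s["tcp_pos"],4),"az",round(np.degrees(np.arctan2(R0[1,1],R0[0,1])),2),"shift",np.round(d,4),"turn",np.round(r,4),"F",np.round(s["ft_force"],1),"op",round(s["opening"],4))
E
python3 -c "
from h import *
go([.42,.26,.23],99.2)
sd=dict(K=1)
"
```

```text
t 0.9 tcp [0.1838 0.4918 0.2313] az 69.5 shift [ 0.0013 -0.1344  0.3024] turn [-5.183e-01  0.000e+00 -1.000e-04] F [-0.3  0.4 -0.6] op 0.0857
```

```bash
python3 -m crank '[[0.085,[0,-0.027,0.056],[-0.1,0,0]],[0.085,[0,-0.052,0.112],[-0.21,0,0]],[0.085,[0,-0.078,0.168],[-0.32,0,0]],[0.085,[0,-0.104,0.226],[-0.43,0,0]],[0.085,[0,-0.128,0.28],[-0.518,0,0]]]'
python3 - <<'E'
from h import *
s=get_state(); im=capture("wrist"); save(im,"w1"); print(s["time_s"]); 
for l in("tamper",): print([(np.round(b["centre"]).tolist(),round(b["p"],2)) for b in boxes_of(l,im)])
go([.4945,.1955,.19],99.2)
E
```

```text
time_s: 1.52
tcp_pos: [0.4026, 0.2722, 0.2316]
eef_rot: [0.705, -0.058, 0.705, 0.058]
ft_force: [0.3, 1.0, 0.1]
opening: 0.0851
1.525
[([241.0, 200.0], 0.71)]
t 1.62 tcp [0.405  0.2701 0.2313] az 98.92 shift [ 0.0415 -0.0875  0.0768] turn [-0.0049  0.0015  0.0012] F [-0.5  0.1  0.3] op 0.0852
```

View pics/w1.png

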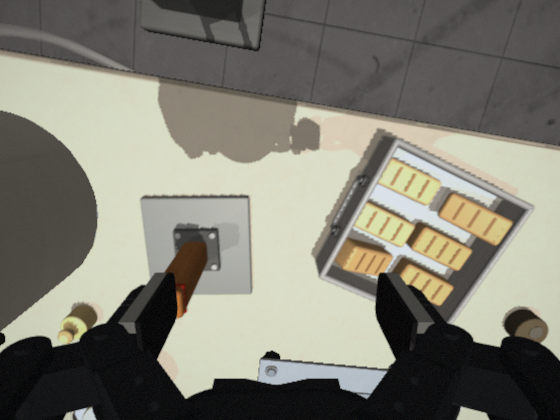

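```bash
cat >> h.py <<'E'
def wcam(im,s):
    T=np.eye(4); T[:3,:3]=Ro.from_quat(s["eef_rot"],scalar_first=True).as_matrix(); T[:3,3]=s["tcp_pos"]
    M=np.linalg.inv(T@np.array(im["T_tool_cam"])); return {"R":M[:3,:3],"t":M[:3,3],"intrinsics":im["intrinsics"]}
E
python3 - <<'E'
from h import *
s=get_state(); im=capture("wrist"); save(im,"w2a",(180,310,125,265),5); save(im,"w2b",(125,325,310,545),3)
c=wcam(im,s); p=.06;h=.08
def sh(n,pp): print(n,np.round(pp,1).tolist())
for n,v,hs,z in(("tamp",(.4946,.1954,np.radians(9.2)),.06,.01),("tampH",(.4946,.1954,np.radians(9.2)),.013,.13),("tray",(.4356,.4295,np.radians(-15.7)),.08,.048)):
    L=np.array([(-hs,-hs),(-hs,hs),(hs,hs),(hs,-hs)]); a=v[2]; W=np.c_[v[0]+np.cos(a)*L[:,0]-np.sin(a)*L[:,1],v[1]+np.sin(a)*L[:,0]+np.cos(a)*L[:,1],np.full(4,z)]
    sh(n,proj(c,W))
E
```

```text
tamp [[140.2, 194.6], [250.1, 194.2], [252.8, 291.8], [152.4, 292.2]]
tampH [[149.1, 288.4], [181.7, 288.3], [184.4, 316.5], [152.7, 316.6]]
tray [[398.1, 133.1], [539.0, 202.6], [449.1, 329.2], [320.1, 274.8]]
```

View pics/w2a.png

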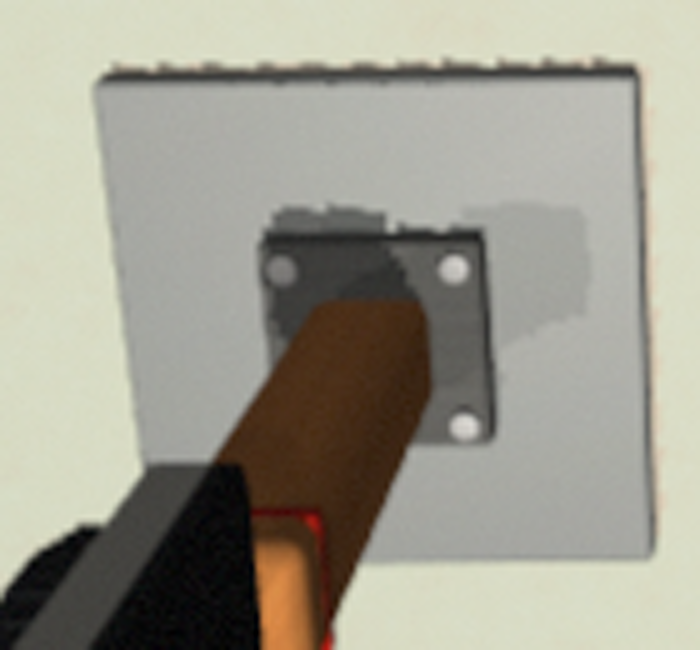

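View pics/w2b.png

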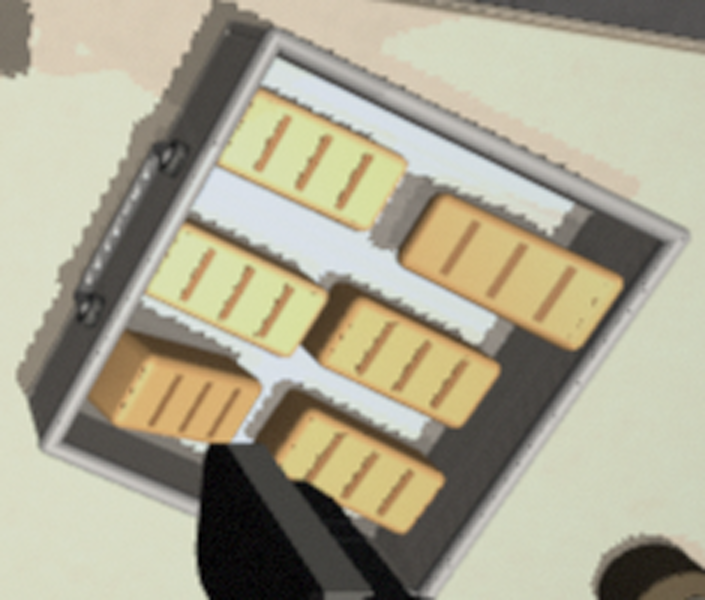

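Run:
```python
from h import *
s=get_state(); im=capture("wrist"); c=wcam(im,s)
p=.06;h=.08
L=lambda p,z:[(-p,-p,z),(-p,p,z),(p,p,z),(p,-p,z)]
v,r=fit([(c,L(p,.01)[:3],[(144.4,196.2),(252.1,195.6),(255.2,291.8)])],[.49,.2,.16]);print(v,np.degrees(v[2]),r)
v,r=fit([(c,[L(h,.048)[i] for i in(0,1,3)],[(401.5,135.5),(539.9,203.2),(324.9,273.9)])],[.43,.43,-.27]);print(v,np.degrees(v[2]),r)
go([.495,.196,.19],99.0)
```

```text
[0.49303684 0.20059499 0.16238023] 9.303701922422668 [[-1.5, -0.2], [0.7, -0.4], [0.3, 1.0]]
[ 0.43401262  0.43503905 -0.27288936] -15.635408583759386 [[-0.1, -1.1], [2.2, 0.2], [-1.5, 2.1]]
t 1.73 tcp [0.4017 0.2731 0.2312] az 98.97 shift [ 0.0411 -0.0907  0.0801] turn [-0.0005 -0.0005 -0.0003] F [-0.7 -0.2  0.4] op 0.0849
```

```bash
python3 -m crank '[[0.085,[0.01,-0.03,0.027],[0,0,0]],[0.085,[0.02,-0.06,0.054],[0,0,0]],[0.085,[0.031,-0.087,0.079],[0,0,0]],[0.085,[0.031,-0.087,0.079],[0,0,0]],[0.085,[0.031,-0.087,0.079],[0,0,0]]]'
python3 - <<'E'
from h import *
im=capture("wrist"); save(im,"w3"); im=capture("side"); save(im,"s3",(150,360,180,460),2.8)
for i in range(2): go([.4935,.198,.072],99.2); capture("scene")
E
```

```text
time_s: 2.35
tcp_pos: [0.4921, 0.202, 0.2004]
eef_rot: [0.705, -0.057, 0.705, 0.057]
ft_force: [-0.1, 0.3, 0.3]
opening: 0.0851
t 2.45 tcp [0.4922 0.2019 0.2008] az 99.28 shift [ 0.1288 -0.0041  0.0006] turn [ 0.0014  0.0003 -0.0004] F [ 0.3  0.8 -0.7] op 0.0851
t 2.5 tcp [0.4923 0.2018 0.2008] az 99.28 shift [ 0.1288 -0.004   0.0005] turn [ 0.0014  0.0006 -0.0003] F [ 0.2  0.6 -0.4] op 0.0852
```

View pics/w3.png

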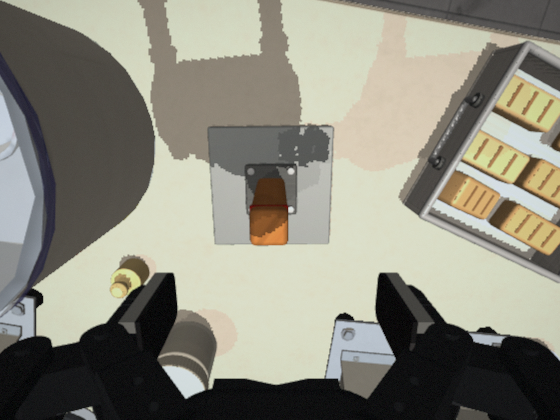

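View pics/s3.png

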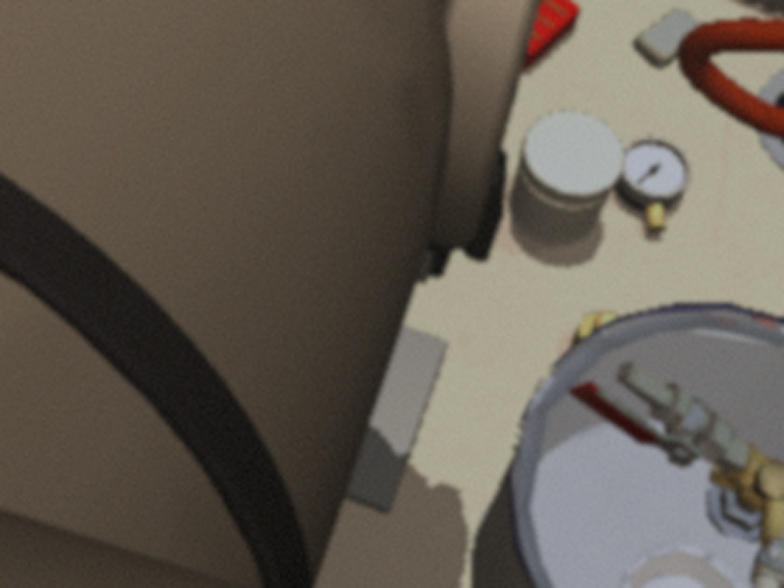

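The wrist view shows the handle at (225, 269) between the fingers, with the plate square to the image (edges level). It sits about 4 mm to the -y side, so I shift by that and descend.

```bash
python3 -m crank '[[0.085,[0.0,-0.004,0.001],[0,0,0]],[0.085,[0.045,-0.004,0.001],[0,0,0]],[0.085,[0.09,-0.004,0.001],[0,0,0]],[0.085,[0.128,-0.004,0.001],[0,0,0]],[0.085,[0.128,-0.004,0.001],[0,0,0]]]'
python3 - <<'E'
from h import *
im=capture("wrist"); save(im,"w4"); go([.4935,.198,.072],99.2)
E
```

```text
time_s: 3.18
tcp_pos: [0.4929, 0.1962, 0.0702]
eef_rot: [0.703, -0.057, 0.707, 0.056]
ft_force: [-0.3, -0.4, 0.1]
opening: 0.0849
t 3.23 tcp [0.4945 0.1966 0.0721] az 99.18 shift [ 0.0001  0.0015 -0.0007] turn [-0.0004 -0.0018  0.0001] F [ 0.8 -1.   0.5] op 0.085
```

View pics/w4.png

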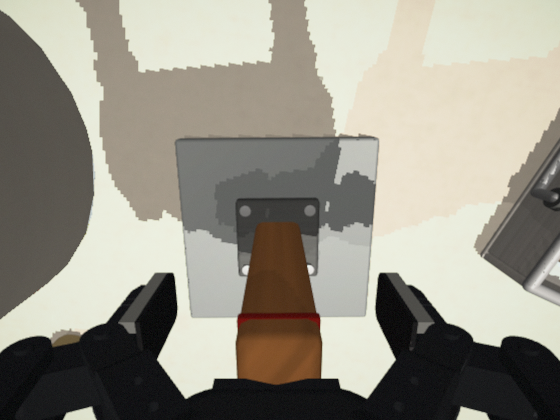

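Run:
```python
from h import *
s=get_state(); im=capture("wrist"); c=wcam(im,s); p=.06
L=[(-p,-p,.01),(-p,p,.01),(p,p,.01),(p,-p,.01)]
v,r=fit([(c,L,[(177,141),(378,140),(366,317),(192,317)])],[.49,.2,.16]);print(v,np.degrees(v[2]),r)
go([v[0],v[1],.072],99.2)
```

```text
[0.49817081 0.19944452 0.16567181] 9.492295421737046 [[-1.2, -0.3], [2.7, -0.4], [0.1, 0.4], [-0.4, 1.2]]
t 3.27 tcp [0.4955 0.1969 0.0734] az 99.18 shift [0.0014 0.0021 0.0031] turn [-0.0004  0.0012 -0.0002] F [ 0.7  0.1 -0.1] op 0.0848
```

```bash
python3 -m crank '[[0.085,[0,0.002,0.002],[0,0,0]],[0.02,[0,0.002,0.002],[0,0,0]],[0.02,[0,0.002,0.002],[0,0,0]],[0.02,[0,0.002,0.002],[0,0,0]],[0.02,[0,0.002,0.002],[0,0,0]]]'
python3 -m crank '[[0.02,[0,0,0],[0,0,0]],[0.02,[0,0,0],[0,0,0]],[0.02,[0,0,0],[0,0,0]],[0.02,[-0.01,0,0],[0,0,0]],[0.02,[-0.02,0,0],[0,0,0]]]'
python3 - <<'E'
from h import *
im=capture("wrist"); save(im,"w5"); go([.4935,.198,.18])
E
```

```text
time_s: 3.9
tcp_pos: [0.4967, 0.1991, 0.0727]
eef_rot: [0.705, -0.057, 0.705, 0.057]
ft_force: [-0.3, 0.1, 2.4]
opening: 0.0253
time_s: 4.53
tcp_pos: [0.4959, 0.1989, 0.0922]
eef_rot: [0.704, -0.057, 0.705, 0.057]
ft_force: [0.0, -0.6, -5.0]
opening: 0.0255
t 4.58 tcp [0.4968 0.1992 0.0938] az 99.18 shift [-0.0862 -0.0006 -0.0034] turn [-0.      0.0012 -0.0002] F [ 0.2  0.3 -2.5] op 0.0253
```

View pics/w5.png

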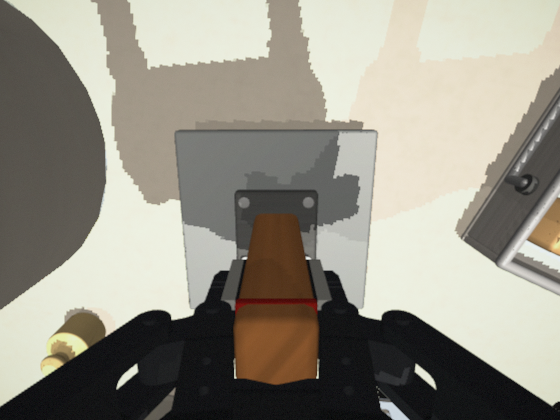

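Run:
```python
from h import *
im=capture("side"); K=np.array(im["intrinsics"]);R=np.array(im["R"]);t=np.array(im["t"]); C=-R.T@t
for u,v,z in((287,205,.01),(212,165,.01),(330,150,.01),(276,190,.02),(215,140,.02)):
    d=R.T@np.linalg.inv(K)@[u,v,1]; print(u,v,np.round(C+d*(z-C[2])/d[2],3))
go([.436,.432,.185],74.3)
```

```text
287 205 [0.635 0.303 0.01 ]
212 165 [0.638 0.488 0.01 ]
330 150 [0.803 0.294 0.01 ]
276 190 [0.648 0.336 0.02 ]
215 140 [0.691 0.516 0.02 ]
t 4.62 tcp [0.497  0.1992 0.0933] az 99.18 shift [-0.0917  0.2396 -0.0229] turn [ 0.4342  0.0017 -0.0006] F [ 0.5 -0.4 -4.2] op 0.0254
```

```bash
python3 -m crank '[[0.02,[-0.03,0,0],[0,0,0]],[0.02,[-0.06,0,0],[0,0,0]],[0.02,[-0.092,0.02,-0.002],[0.05,0,0]],[0.02,[-0.092,0.06,-0.006],[0.14,0,0]],[0.02,[-0.092,0.1,-0.01],[0.23,0,0]]]'
python3 -c "
from h import *
go([.436,.432,.185],74.3)"
```

```text
time_s: 5.25
tcp_pos: [0.4703, 0.2969, 0.1846]
eef_rot: [0.707, 0.026, 0.706, -0.026]
ft_force: [-0.3, -0.1, -5.2]
opening: 0.0253
t 5.25 tcp [0.4703 0.2969 0.1846] az 85.77 shift [-0.0004  0.1322 -0.0442] turn [ 0.2003  0.0003 -0.0003] F [-0.3 -0.1 -5.2] op 0.0253
```

```bash
python3 -m crank '[[0.02,[0,0.035,-0.011],[0.05,0,0]],[0.02,[0,0.07,-0.022],[0.1,0,0]],[0.02,[0,0.105,-0.034],[0.15,0,0]],[0.02,[0,0.132,-0.044],[0.2,0,0]],[0.02,[0,0.132,-0.044],[0.2,0,0]]]'
python3 - <<'E'
from h import *
s=get_state();im=capture("wrist"); save(im,"w6"); im=capture("scene"); save(im,"sc6"); im=capture("side"); save(im,"sd6"); go([.436,.432,.185],74.3)
E
```

```text
time_s: 5.88
tcp_pos: [0.4346, 0.4326, 0.1835]
eef_rot: [0.7, 0.094, 0.701, -0.094]
ft_force: [-0.7, -0.2, -4.2]
opening: 0.0255
t 6.03 tcp [0.4359 0.4302 0.1839] az 74.55 shift [-0.0011  0.0017 -0.0004] turn [ 0.0044 -0.0004  0.0011] F [ 0.4 -0.8 -4.3] op 0.0249
```

View pics/w6.png

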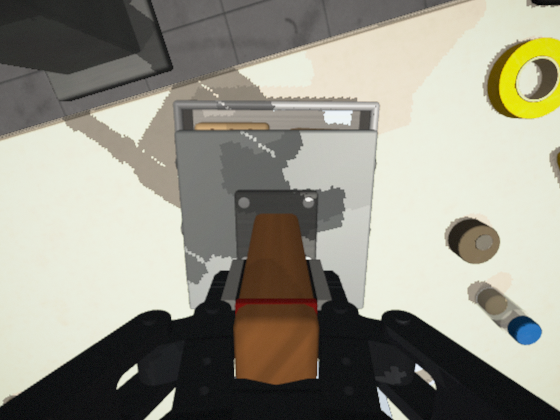

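View pics/sc6.png

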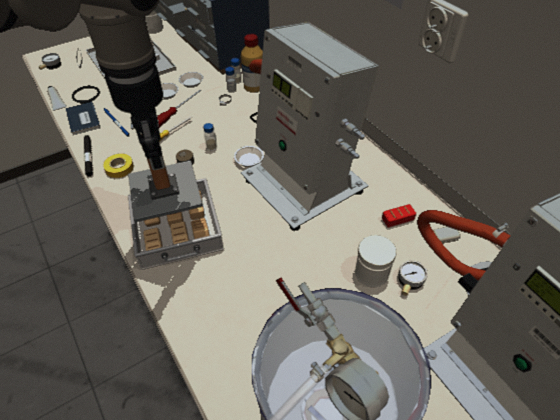

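View pics/sd6.png

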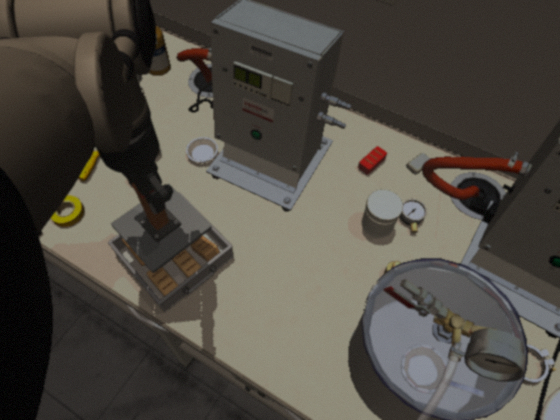

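Run:
```python
from h import *
s=get_state(); im=capture("wrist"); save(im,"w7",(85,150,160,395),3.4)
c=wcam(im,s); K=np.array(c["intrinsics"]);R=c["R"];t=c["t"];C=-R.T@t
T=Ro.from_quat(s["eef_rot"],scalar_first=True).as_matrix()
zp=s["tcp_pos"][2]-.0725
for n,u,v,z in(("rimL",175,102,.048),("rimR",379,103,.048),("plL",177,131,zp+.01),("plR",377,130,zp+.01),("pllow",192,307,zp+.01),("pllowR",364,306,zp+.01)):
    d=R.T@np.linalg.inv(K)@[u,v,1]; print(n,np.round(T.T@(C+d*(z-C[2])/d[2]-s["tcp_pos"]),4))
```

```text
rimL [ 0.136  -0.0771 -0.0784]
rimR [ 0.1358  0.0804 -0.0776]
plL [ 0.0626 -0.0568 -0.0613]
plR [ 0.0625  0.0596 -0.0618]
pllow [ 0.0625 -0.0564  0.0558]
pllowR [0.0624 0.0608 0.0549]
```

View pics/w7.png

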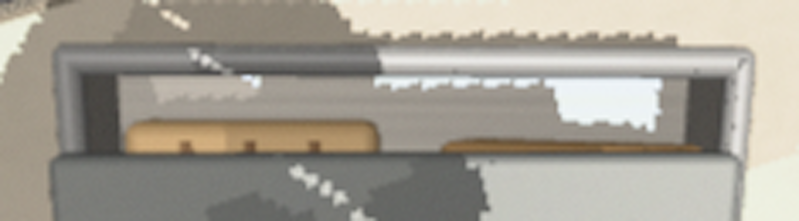

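```bash
python3 -m crank '[[0.02,[0,0,0.003],[0,0,0]],[0.02,[0.015,0,0.003],[0,0,0]],[0.02,[0.03,0,0.003],[0,0,0]],[0.02,[0.044,0,0.003],[0,0,0]],[0.02,[0.044,0,0.003],[0,0,0]]]'
python3 - <<'E'
from h import *
im=capture("wrist"); save(im,"w8"); im=capture("side"); save(im,"sd8",(180,320,80,260),4);im=capture("scene"); save(im,"sc8",(140,280,110,240),4); go([.436,.432,.1005],74.3)
E
```

```text
time_s: 6.7
tcp_pos: [0.438, 0.4295, 0.1383]
eef_rot: [0.7, 0.094, 0.702, -0.096]
ft_force: [-0.3, -0.2, -4.8]
opening: 0.0251
t 6.85 tcp [0.4391 0.4304 0.1407] az 74.55 shift [ 0.0402  0.0007 -0.0034] turn [ 0.0043  0.0005 -0.0008] F [-0.6  0.8 -4.1] op 0.0256
```

View pics/w8.png

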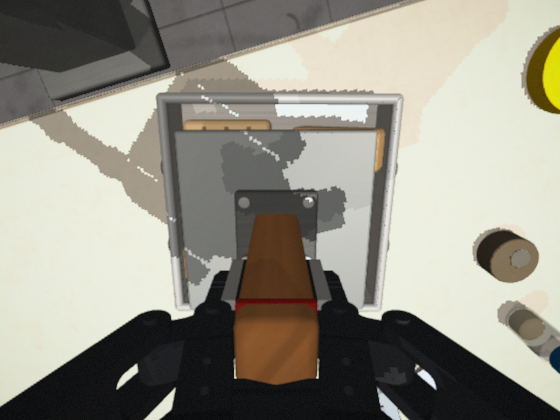

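View pics/sc8.png

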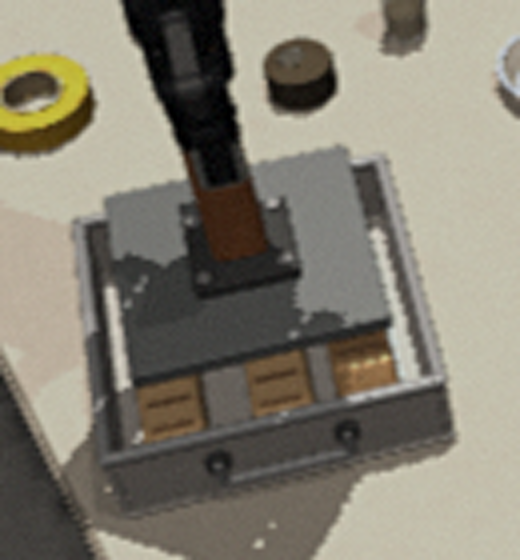

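View pics/sd8.png

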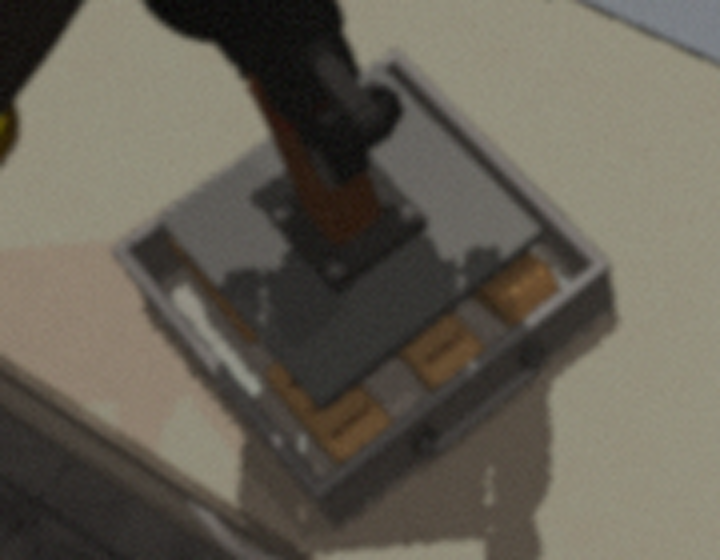

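Run:
```python
from h import *
s=get_state(); im=capture("wrist")
c=wcam(im,s); K=np.array(c["intrinsics"]);R=c["R"];t=c["t"];C=-R.T@t
T=Ro.from_quat(s["eef_rot"],scalar_first=True).as_matrix()
zp=s["tcp_pos"][2]-.0725
for n,u,v,z in(("rimL",157,96,.048),("rimR",402,96,.048),("rimlowL",177,309,.048),("rimlowR",382,309,.048),("plL",176,131,zp+.01),("plR",377,130,zp+.01),("pllowR",364,306,zp+.01)):
    d=R.T@np.linalg.inv(K)@[u,v,1]; print(n,np.round(T.T@(C+d*(z-C[2])/d[2]-s["tcp_pos"]),4))
```

```text
rimL [ 0.0926 -0.0763 -0.0814]
rimR [ 0.0927  0.0826 -0.0815]
rimlowL [ 0.0927 -0.0767  0.0767]
rimlowR [0.0928 0.0841 0.0768]
plL [ 0.0624 -0.0573 -0.0613]
plR [ 0.0625  0.0596 -0.0618]
pllowR [0.0626 0.0609 0.055 ]
```

```bash
python3 -m crank '[[0.02,[0.003,0.002,0],[0,0,0]],[0.02,[0.007,0.002,0],[0,0,0]],[0.02,[0.011,0.002,0],[0,0,0]],[0.02,[0.015,0.002,0],[0,0,0]],[0.02,[0.018,0.002,0],[0,0,0]]]'
python3 - <<'E'
from h import *
s=get_state(); print(s["moment"]); go([.436,.432,.1005],74.3)
E
```

```text
time_s: 7.52
tcp_pos: [0.4393, 0.432, 0.1219]
eef_rot: [0.701, 0.095, 0.701, -0.095]
ft_force: [0.0, -0.4, -4.2]
opening: 0.0253
[-0.04398447 -0.02028043  0.01863578]
t 7.53 tcp [0.4393 0.432  0.1219] az 74.54 shift [ 0.0214 -0.0009 -0.0031] turn [ 0.0042 -0.0002  0.0002] F [ 0.  -0.4 -4.2] op 0.0253
```

```bash
python3 -m crank '[[0.02,[0.002,0,0],[0,0,0]],[0.02,[0.004,0,0],[0,0,0]],[0.02,[0.006,0,0],[0,0,0]],[0.02,[0.008,0,0],[0,0,0]],[0.02,[0.01,0,0],[0,0,0]]]'
python3 - <<'E'
from h import *
s=get_state(); print(s["moment"]); go([.436,.432,.1005],74.3)
E
```

```text
time_s: 8.15
tcp_pos: [0.4394, 0.4321, 0.1122]
eef_rot: [0.701, 0.095, 0.701, -0.095]
ft_force: [0.1, 0.1, -4.6]
opening: 0.0254
[-0.00813887 -0.02713147 -0.00375768]
t 8.15 tcp [0.4394 0.4321 0.1122] az 74.54 shift [ 0.0117 -0.001  -0.0032] turn [ 0.0042  0.0001 -0.0001] F [ 0.1  0.1 -4.6] op 0.0254
```

Run:
```python
from h import *
im=capture("wrist"); save(im,"w9"); im=capture("side"); save(im,"sd9",(180,320,80,260),4);im=capture("scene"); save(im,"sc9",(140,280,110,240),4)
```

```text
(no output)
```

View pics/w9.png

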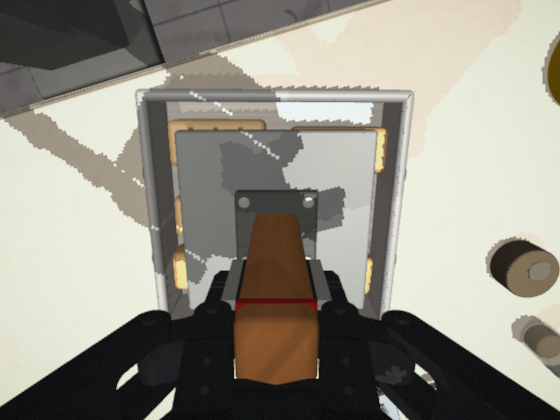

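View pics/sc9.png

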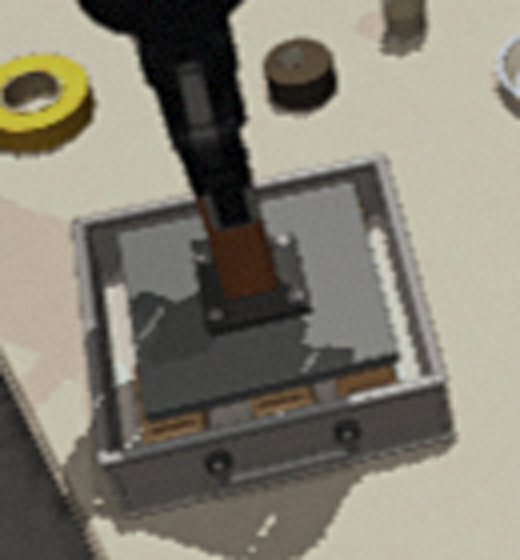

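View pics/sd9.png

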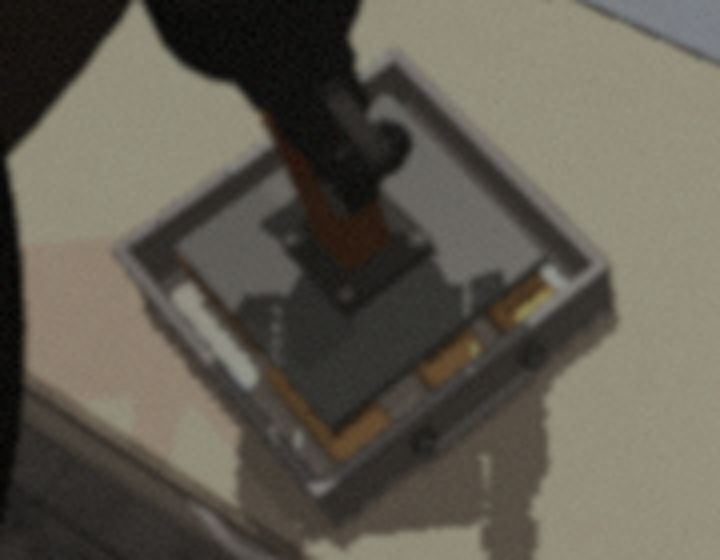

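The plate is fully inside the tray (scene crop about (290, 250)), and the leaning blocks seem to be going down with it. I keep pressing.

```bash
python3 -m crank '[[0.02,[0.002,0,0],[0,0,0]],[0.02,[0.004,0,0],[0,0,0]],[0.02,[0.006,0,0],[0,0,0]],[0.02,[0.008,0,0],[0,0,0]],[0.02,[0.01,0,0],[0,0,0]]]'
python3 - <<'E'
from h import *
s=get_state(); print(s["moment"]); go([.436,.432,.1005],74.3)
E
```

```text
time_s: 8.93
tcp_pos: [0.4394, 0.432, 0.1022]
eef_rot: [0.701, 0.095, 0.701, -0.095]
ft_force: [-0.2, -0.3, -4.3]
opening: 0.025
[-0.02768401 -0.01408778 -0.01763568]
t 8.93 tcp [0.4394 0.432  0.1022] az 74.54 shift [ 0.0017 -0.0009 -0.0032] turn [ 0.0042  0.     -0.0001] F [-0.2 -0.3 -4.3] op 0.025
```

```bash
python3 -m crank '[[0.02,[0.001,0,0],[0,0,0]],[0.02,[0.002,0,0],[0,0,0]],[0.02,[0.003,0,0],[0,0,0]],[0.02,[0.004,0,0],[0,0,0]],[0.02,[0.004,0,0],[0,0,0]]]'
python3 - <<'E'
from h import *
s=get_state(); print(s["moment"]); go([.436,.432,.1005],74.3)
im=capture("wrist"); save(im,"w10"); im=capture("side"); save(im,"sd10",(180,320,80,260),4)
E
```

```text
time_s: 9.55
tcp_pos: [0.4398, 0.4324, 0.1007]
eef_rot: [0.701, 0.096, 0.7, -0.094]
ft_force: [-4.1, -2.2, 10.2]
opening: 0.0254
[-0.79023037  0.70734637 -0.07879888]
t 9.55 tcp [0.4398 0.4324 0.1007] az 74.55 shift [ 0.0001 -0.0013 -0.0036] turn [ 0.0043  0.0016 -0.0019] F [-4.1 -2.2 10.2] op 0.0254
```

View pics/w10.png

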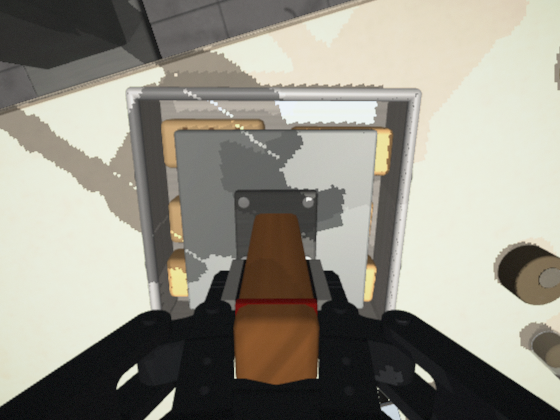

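View pics/sd10.png

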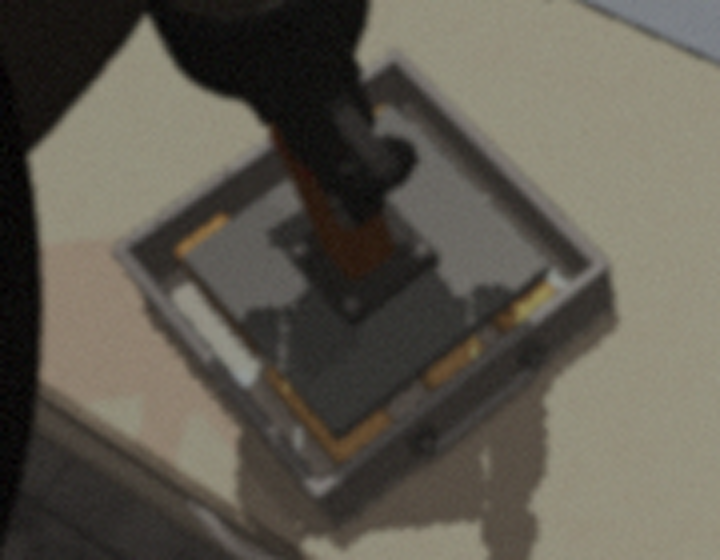

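```bash
python3 -m crank '[[0.02,[0.001,0,0],[0,0,0]],[0.02,[0.002,0,0],[0,0,0]],[0.02,[0.003,0,0],[0,0,0]],[0.02,[0.003,0,0],[0,0,0]],[0.02,[0.003,0,0],[0,0,0]]]'
python3 - <<'E'
from h import *
s=get_state(); print(s["moment"]); go([.436,.432,.1005],74.3)
im=capture("wrist"); save(im,"w11");
E
```

```text
time_s: 10.28
tcp_pos: [0.4402, 0.4326, 0.1006]
eef_rot: [0.702, 0.096, 0.699, -0.094]
ft_force: [-5.7, -5.1, 28.0]
opening: 0.0251
[-1.71782651  1.68929155 -0.07635863]
t 10.28 tcp [0.4402 0.4326 0.1006] az 74.56 shift [ 0.0001 -0.0017 -0.0039] turn [ 0.0045  0.0033 -0.0038] F [-5.7 -5.1 28. ] op 0.0251
```

View pics/w11.png

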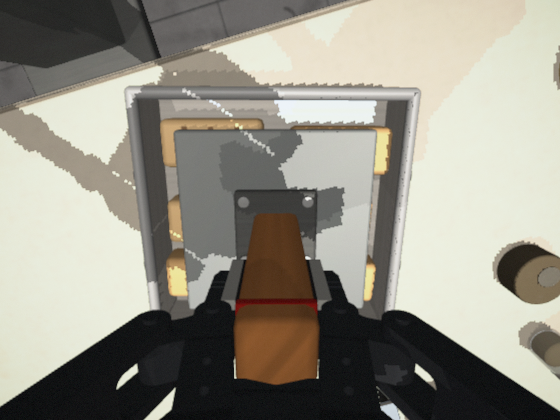

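```bash
python3 -m crank '[[0.02,[-0.005,0,0],[0,0,0]],[0.02,[-0.02,0,0],[0,0,0]],[0.02,[-0.05,0,0],[0,0,0]],[0.02,[-0.08,0,0],[0,0,0]],[0.02,[-0.09,0,0],[0,0,0]]]'
python3 - <<'E'
from h import *
go([.44,.34,.19],74.3)
E
```

```text
time_s: 10.95
tcp_pos: [0.4401, 0.4327, 0.1874]
eef_rot: [0.702, 0.096, 0.7, -0.094]
ft_force: [-0.2, -0.2, -6.1]
opening: 0.0254
t 10.95 tcp [0.4401 0.4327 0.1874] az 74.54 shift [-0.0028 -0.0893  0.0246] turn [ 0.0042  0.0022 -0.003 ] F [-0.2 -0.2 -6.1] op 0.0254
```

```bash
python3 -m crank '[[0.02,[-0.003,-0.04,0.012],[0,0,0]],[0.02,[-0.003,-0.09,0.026],[0,0,0]],[0.02,[-0.003,-0.14,0.045],[0,0,0]],[0.02,[-0.003,-0.19,0.065],[0,0,0]],[0.02,[-0.003,-0.2,0.07],[0,0,0]]]'
python3 - <<'E'
from h import *
im=capture("wrist"); save(im,"w12"); 
im=capture("side"); save(im,"sd12",(180,320,80,260),4);im=capture("scene"); save(im,"sc12",(140,280,110,240),4)
go([.497,.199,.0725],99.2)
E
```

```text
time_s: 11.58
tcp_pos: [0.4533, 0.2178, 0.1877]
eef_rot: [0.7, 0.096, 0.701, -0.097]
ft_force: [0.1, 0.5, -4.7]
opening: 0.0252
t 11.72 tcp [0.4536 0.2208 0.188 ] az 74.47 shift [ 0.1155 -0.0094  0.0478] turn [-0.4316 -0.0005 -0.0005] F [-0.7  0.1 -4.8] op 0.0255
```

View pics/w12.png

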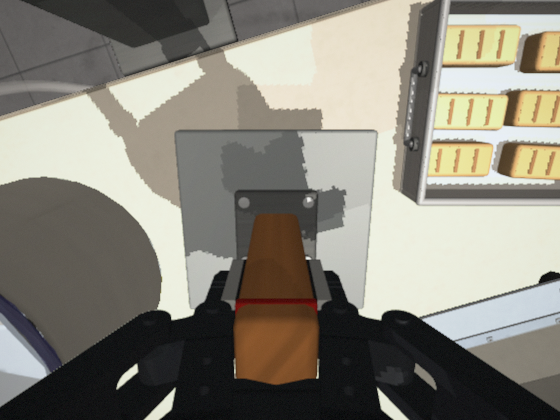

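View pics/sc12.png

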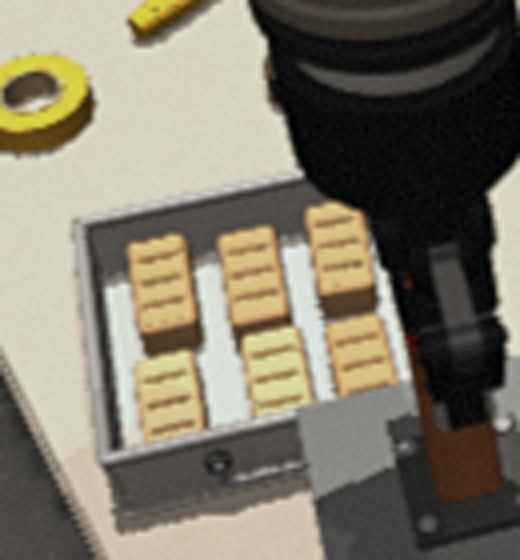

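View pics/sd12.png

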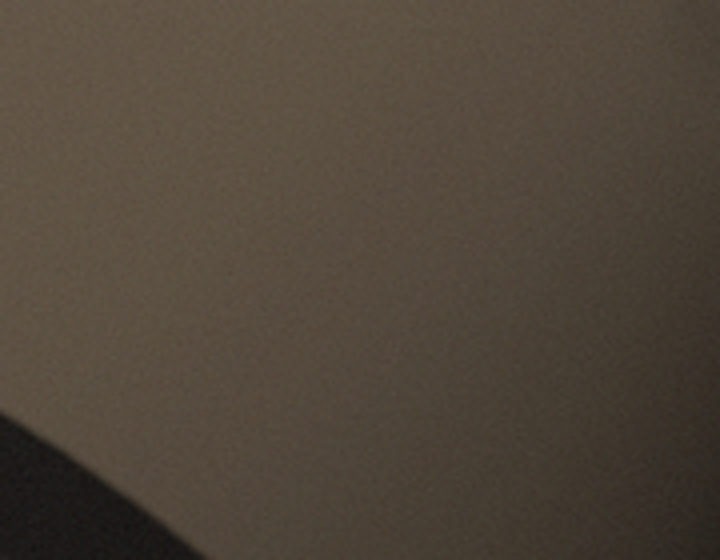

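The blocks now all look flat. In the scene crop block_1 is at (290, 165) and block_2 at (355, 360), with shading and apparent height like the others. Next I set the tamper down near its old spot.

```bash
python3 -m crank '[[0.02,[0.0,-0.002,0.012],[-0.12,0,0]],[0.02,[0.02,-0.004,0.024],[-0.25,0,0]],[0.02,[0.05,-0.007,0.036],[-0.36,0,0]],[0.02,[0.08,-0.009,0.046],[-0.431,0,0]],[0.02,[0.1,-0.009,0.047],[-0.431,0,0]]]'
python3 - <<'E'
from h import *
im=capture("wrist"); save(im,"w13"); 
go([.497,.199,.0725],99.2)
E
```

```text
time_s: 12.35
tcp_pos: [0.4963, 0.2008, 0.0864]
eef_rot: [0.704, -0.058, 0.705, 0.058]
ft_force: [-0.7, -0.1, -4.7]
opening: 0.0253
t 12.4 tcp [0.4948 0.2005 0.0842] az 99.32 shift [ 0.0117 -0.0018  0.002 ] turn [ 0.0021 -0.0053 -0.0001] F [ 0.1  0.1 -7.5] op 0.0251
```

View pics/w13.png

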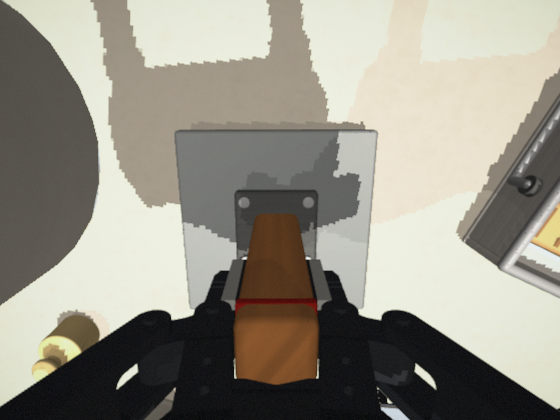

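```bash
python3 -m crank '[[0.02,[0.004,0,0],[0,0,0]],[0.02,[0.007,0,0],[0,0,0]],[0.02,[0.01,0,0],[0,0,0]],[0.02,[0.012,0,0],[0,0,0]],[0.02,[0.012,0,0],[0,0,0]]]'
python3 -c "
from h import *
go([.497,.199,.0725],99.2); print(get_state()['moment'])"
```

```text
time_s: 13.02
tcp_pos: [0.4964, 0.1994, 0.0764]
eef_rot: [0.705, -0.057, 0.705, 0.057]
ft_force: [-0.0, -0.6, -4.2]
opening: 0.0254
t 13.03 tcp [0.4964 0.1994 0.0764] az 99.23 shift [ 0.0039 -0.0005  0.0005] turn [ 0.0005  0.0002 -0.0001] F [-0.  -0.6 -4.2] op 0.0254
[-0.01522076 -0.02107421 -0.04021297]
```

```bash
python3 -m crank '[[0.02,[0.001,0,0],[0,0,0]],[0.02,[0.002,0,0],[0,0,0]],[0.02,[0.003,0,0],[0,0,0]],[0.02,[0.0035,0,0],[0,0,0]],[0.02,[0.0035,0,0],[0,0,0]]]'
python3 -c "
from h import *
go([.497,.199,.0725],99.2); print(get_state()['moment'])"
```

```text
time_s: 13.65
tcp_pos: [0.4964, 0.1994, 0.0728]
eef_rot: [0.705, -0.057, 0.705, 0.057]
ft_force: [-0.4, 0.7, -4.0]
opening: 0.0253
t 13.65 tcp [0.4964 0.1994 0.0728] az 99.24 shift [ 0.0003 -0.0005  0.0005] turn [ 0.0006 -0.     -0.0001] F [-0.4  0.7 -4. ] op 0.0253
[ 0.02902383 -0.00450476 -0.04805818]
```

```bash
python3 -m crank '[[0.02,[0.0005,0,0],[0,0,0]],[0.02,[0.001,0,0],[0,0,0]],[0.02,[0.0015,0,0],[0,0,0]],[0.02,[0.0015,0,0],[0,0,0]],[0.02,[0.0015,0,0],[0,0,0]]]'
python3 -c "
from h import *
go([.497,.199,.0725],99.2); print(get_state()['moment'])"
```

```text
time_s: 14.28
tcp_pos: [0.4968, 0.1995, 0.0727]
eef_rot: [0.705, -0.057, 0.704, 0.057]
ft_force: [-3.6, -1.8, 8.6]
opening: 0.0254
t 14.28 tcp [0.4968 0.1995 0.0727] az 99.24 shift [ 0.0002 -0.0006  0.0001] turn [ 0.0008  0.0016 -0.0001] F [-3.6 -1.8  8.6] op 0.0254
[-0.25590137  0.61963106  0.01553088]
```

```bash
python3 -m crank '[[0.02,[-0.001,0,0],[0,0,0]],[0.05,[-0.001,0,0],[0,0,0]],[0.085,[-0.001,0,0],[0,0,0]],[0.085,[-0.001,0,0],[0,0,0]],[0.085,[-0.001,0,0],[0,0,0]]]'
python3 -m crank '[[0.085,[0,0,0],[0,0,0]],[0.085,[-0.03,0,0],[0,0,0]],[0.085,[-0.07,0,0],[0,0,0]],[0.085,[-0.12,0,0],[0,0,0]],[0.085,[-0.15,0,0],[0,0,0]]]'
python3 - <<'E'
from h import *
im=capture("wrist"); save(im,"w14"); go([.33,.36,.3],74.3)
E
```

```text
time_s: 14.9
tcp_pos: [0.4965, 0.1994, 0.0723]
eef_rot: [0.705, -0.057, 0.705, 0.057]
ft_force: [1.2, 0.9, -0.4]
opening: 0.085
time_s: 15.52
tcp_pos: [0.497, 0.1996, 0.2249]
eef_rot: [0.706, -0.057, 0.704, 0.057]
ft_force: [-0.2, 0.7, -0.4]
opening: 0.0851
t 15.57 tcp [0.4984 0.2    0.2283] az 99.24 shift [-0.0727  0.1851 -0.1399] turn [ 0.4353  0.0084 -0.0026] F [1.5 0.5 4.2] op 0.0853
```

View pics/w14.png

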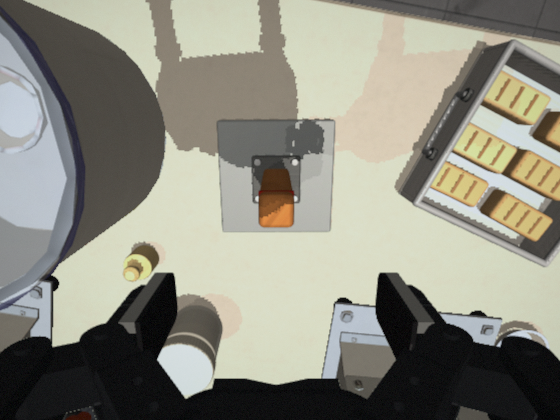

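The tamper stands free at (175, 276) in the wrist view. Next I look at the tray from above.

```bash
python3 -m crank '[[0.085,[-0.02,0.05,-0.01],[0.1,0,0]],[0.085,[-0.05,0.1,-0.03],[0.2,0,0]],[0.085,[-0.07,0.15,-0.06],[0.3,0,0]],[0.085,[-0.08,0.19,-0.08],[0.4,0,0]],[0.085,[-0.08,0.22,-0.1],[0.435,0,0]]]'
python3 - <<'E'
from h import *
im=capture("wrist"); save(im,"w15"); im=capture("scene"); save(im,"sc15"); im=capture("side"); save(im,"sd15");go([.33,.36,.3],74.3)
E
```

```text
time_s: 16.2
tcp_pos: [0.3613, 0.4021, 0.3031]
eef_rot: [0.701, 0.097, 0.7, -0.096]
ft_force: [0.7, -0.8, -0.4]
opening: 0.0852
t 16.35 tcp [0.3612 0.4014 0.3021] az 74.5 shift [ 0.0021 -0.0483 -0.019 ] turn [ 0.0035 -0.0001  0.0001] F [ 0.3  0.7 -0.7] op 0.0848
```

View pics/w15.png

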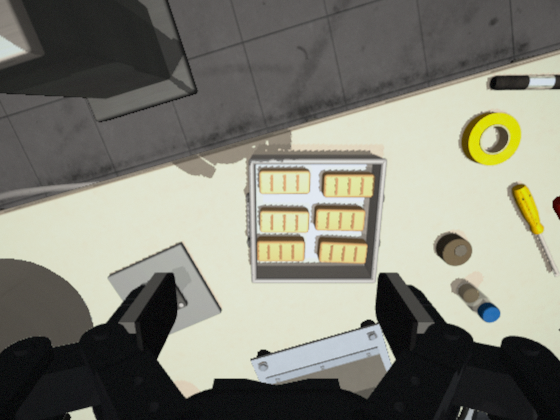

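View pics/sc15.png

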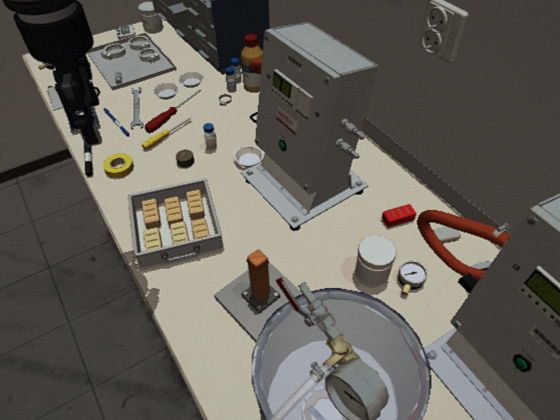

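View pics/sd15.png

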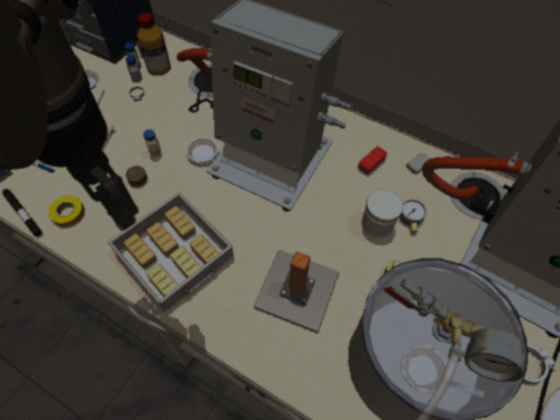

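Run:
```python
from h import *
im=capture("scene"); a=im; save(im,"sc16",(175,265,122,225),6); im=capture("wrist"); save(im,"w16",(148,288,240,395),5)
```

```text
(no output)
```

View pics/sc16.png

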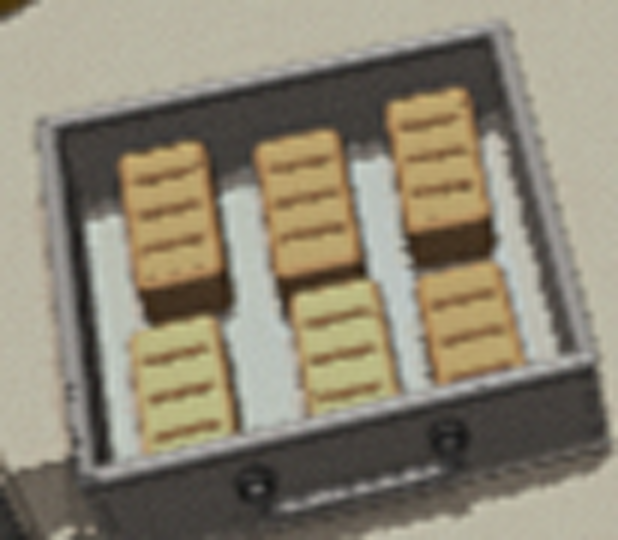

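View pics/w16.png

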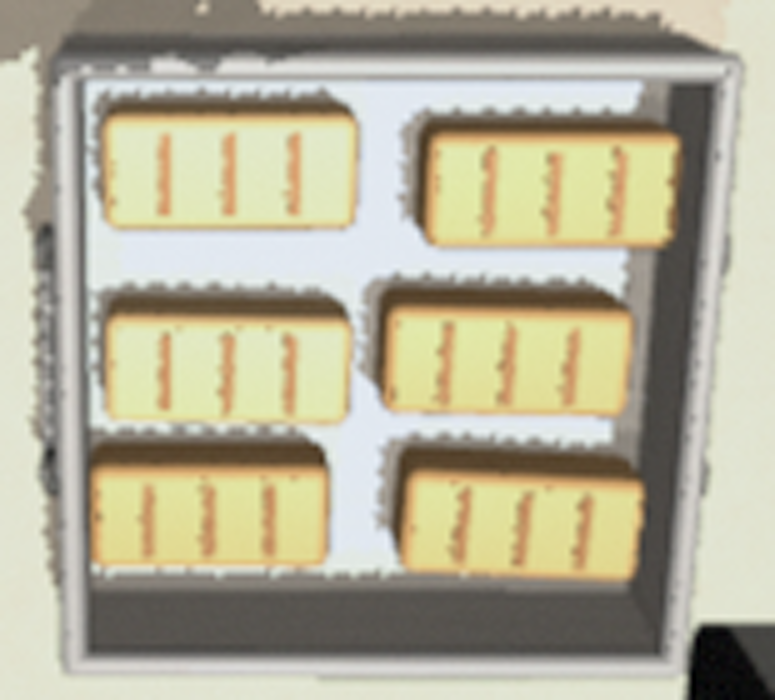

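All six tops look alike in the wrist crop, each about 245–255 px long. Block_1 is at (185, 550) and block_2 at (515, 210). None leans, and the tamper stands upright clear of the tray.

```bash
python3 -c "
from h import *
print(get_state()['time_s']); print(finish_job())"
```

```text
16.45
the job is handed in; nothing more can be done
None
```

I gripped the tamper by its handle and pressed its plate down inside the tray. Then I lifted it out, stood it back on the bench near its old spot and let go. The job was handed in at 16.5 s, with the gripper open and touching nothing.

- **Pressing:** The plate stopped at about 28 mm above the bench, which is the height of a level bed. The wrist force there was about 32 N net, and pressing about 3 mm further brought the plate no lower.
- **Blocks:** In the last wrist and scene pictures all six lie flat, with tops of equal size and none leaning. I judged this by eye; I did not measure each block's tilt.
- **Tamper:** It stands upright and free at about (0.497, 0.199), clear of the tray and the pot.

**Disagreements:**
- The scene/side fit and the first wrist-camera fit put the tamper and tray about 5 mm apart in y. Both gave the same distance between tamper and tray, so I used the wrist view for the final alignment.
- The load during the press was somewhat off-centre, towards the tray corner nearest the robot. The last pictures show no effect from it.
- While the plate was being lowered the force reading stayed at just the tamper's weight until it reached the bed, so I never saw the roughly 10 N expected from the leaning blocks. The pictures still show them flat.

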